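# Proof-pull a soldered link and light it for inspection

### The arm

A 6-joint arm with a two-finger parallel gripper is mounted at the origin on the work surface. World frame = base frame: x ahead of the robot, y to its left, z up, the work surface at z = 0. Lengths are in mm, angles in rad, forces in N, time in s.
With the tool pointing down it reaches from about 350 to 775 mm from the base axis. Payload 7.3 kg.
Tool frame: the origin (TCP) lies at the very end of the fingers, on their centre line; the grasp point (between the pads) lies 19 mm behind it; z points along the fingers, y is the line along which they close (so a half turn about z gives the same grasp; the last joint's range is limited). The gripper opens to 92 mm and grips with 3 to 60 N. Pads are 19 mm wide; open, the fingers measure 130 mm over their backs; the gripper's body (75 mm by 190 mm) begins 47 mm behind the grasp point.
Start: joints at [-1.376, 0.342, 1.524, -0, 1.275, -0.146], TCP at [175.499, -494.818, 226.741] pointing down, gripper open.
Joint ranges: [-2.53, 2.53], [-0.77, 2.02], [0.04, 2.7], [-1, 4.14], [0.28, 2.66], [-3.11, 3.11]. Speed limits (rad/s): [2.57, 2.57, 3.14, 3.14, 3.14, 3.14].

### API

Orientations are given as [roll, pitch, yaw] about the fixed x, y, z axes, in that order (R = Rz(yaw) Ry(pitch) Rx(roll)).
In Python, from plant import get_obs, vision, workorder gives the robot as it stands.
- The arm moves only by the shell command python3 -m pendant 'ROWS' [OPENING]. ROWS is a JSON object of lists of equal length, an entry for each row: "dp": the shift along the tool's x, y, z in m, a list of three; "rotation": the turn, a rotation vector about the tool's x, y, z in rad, a list of three. A call has 1 to 8 rows; each row is the pose to reach, as a shift and turn from the pose commanded when the call began, along the tool's axes at that moment; what a row does not reach only later rows make up. A row lasts 1/8 s, in which the tool goes at most 62.5 mm and 10.7 degrees, less where a joint would pass 70% of its speed; a pose out of reach is approached as far as the arm can. A call with a gripper value outside its range is refused whole. OPENING is the finger opening in m, from 0 to 0.0918, set as the call begins (- or left out, the last holds). The fingers move at their own pace and stop on an object; the grip force is fixed at half the most. Time passes only in rows, so rows that repeat a pose let the fingers close. It gives the time, the measured TCP pose, the force, the opening and the grip force at its end, in the units of the state.
- get_obs(): the state, without advancing time (a new reading comes with each control period).
- vision.capture(name): name is "scene" or "top" or "wrist"; returns a dict with "pixels" (480x640x3 uint8, red, green, blue), "vfov" (degrees; the focal length in pixels is half the picture's height over the tangent of half this angle, whatever the lens; pixels are square), "cx", "cy" (the principal point, pixels), "pose" (4x4, takes a point from camera to world coordinates); the wrist camera has in their place "T_tool_cam" (4x4, takes a point from camera to tool coordinates, whose origin is the TCP and whose axes are the flange's). Camera axes: x right, y up, looking along -z (the intrinsics and any distortion apply to the point x, -y, -z); pixel columns grow to the right and rows downward; lengths in mm; the calibration is good to about 2 mm. A picture is of the moment at which its call begins: read the wrist's pose just before it. There is no depth.
- workorder.close_job(): hands the job in; it is judged then, once.
The state is a dict: "time": time; "joint_positions": joint angles; "dq": joint speeds; "tau": joint torques, N m; "tool_pos": TCP position; "tcp_rot": TCP orientation; "contact_force": force on the tool from outside, world axes, zero at the start; "moment": the same for the moment, N m; "grip_width": finger opening in mm; "finger_force": force on a finger pad.
Only numpy, scipy, OpenCV 4.12 (cv2) and the standard library are available. Lean on these libraries where they do the work, as an engineer would, in place of code of your own. Each camera call takes 0.05 s, during which the arm holds its last target. There are 200 camera calls.

### The job

Proof-load the soldered gold link on the spring pull tester: draw the blue tab out until the black pointer is level with the orange rider (not well past it), keep it there for a second, then ease it all the way back in without letting it snap. Then draw the red torch out of its wooden dock and, to light the solder joint from the side, hold it with its head down at a slant of about 45 degrees, the lens about 8 cm from the gold link and aimed straight at it. Finish while holding the torch still in the air like that, and leave the rider's setting, the ring mandrel and everything else on the bench as they were.

Things in the scene. Friction and masses are not known exactly. Their poses are not given: they have to be found in the camera images.
- tester: Spring pull tester, screwed down: grey base plate 210 x 70 mm, 12 mm thick, with a dark housing 150 x 46 mm, 48 mm high, white scale on top (z 51 mm). Origin at bench level under the housing's mouth (front face); its x axis points from the mouth into the housing (housing x 0 to 150 mm, base x -50 to 160 mm), z up. The rod comes out of the mouth towards -x. Position and yaw vary.
- pull (a joint): Travel of the tester's sprung slide (rod, gold link, blue tab and black pointer move as one rigid part): 0 = home, grows as the tab is drawn out along the tester's -x, stop at 0.065 m. Spring: about 2 N at the start of travel plus 160 N/m (8 N at 40 mm), slightly damped; it returns home by itself when let go, but if let go from far out it snaps back too fast.
- tab (a point): Grip point in the blue plastic tab at the slide's outer end. Tab 24 mm along the pull, 16 mm wide (tester's y), standing from z 18 to 54 mm, nothing beside it; this point is on its middle, at z 42 mm, 75 mm before the mouth at home. Pinch it from above across its 16 mm width. Axes parallel to the tester's; pull towards -x.
- pointer (a point): The slide's black pointer, a 3 mm thick fin standing across the white scale on top of the housing; this point is on its mid-plane, z 56 mm. At home 115 mm in from the mouth. Axes parallel to the tester's.
- rider_mark (a point): The orange rider, a 6 mm thick 12 x 14 mm block at the +y edge of the scale, set ahead of the pointer; this point is on its mid-plane extended to the scale's centre line, at the pointer's height. The pointer is level with it when both have the same place along the tester's x. Set anywhere from 24 to 44 mm of travel; stiff, not to be moved.
- link (a point): Centre of the soldered gold link, a flat-lying oval loop 35 x 29 mm of 5 mm wire between rod and tab, z 33 mm, 35 mm before the mouth at home; it moves with the slide. The point the torch must be aimed at.
- dock: Fixed wooden dock, 80 (x) x 180 (y) x 55 mm high, origin at bench level under its centre, with two round sockets 34.5 mm in diameter, 45 mm deep (floor at z 10 mm), at y = +45 and -45 mm. One holds the torch, the other the mandrel; which is which varies, as do position and yaw.
- torch: Loose inspection torch, 142 mm long, about 130 g, standing head down in a socket (its lens at z 10 mm, its tail at 152 mm). Dark head 32 mm in diameter from 0 to 34 mm, cone to 46 mm, red round barrel 24 mm in diameter from 46 to 135 mm, black tail 21 mm in diameter to 142 mm. Origin at the centre of the lens; z axis from lens to tail, the light shines along -z.
- torch_grip (a point): Point on the torch's axis, 105 mm from the lens, in the upper part of the red barrel: a good place to grip from above, the fingers running along the barrel.
- mandrel: Bystander: steel ring mandrel standing in the other socket, black foot 32 mm in diameter, 45 mm long, then a taper from 23 to 8 mm, 142 mm long in all, tip at z 152 mm. Origin at the centre of its foot, z up.
- jar: Bystander: glass jar with brass lid, 68 mm in diameter, 85 mm high; origin under its centre.
- tin: Bystander: open aluminium dish, 90 mm in diameter, 22 mm high; origin under its centre.
- tweezers: Bystander: steel tweezers lying flat, 150 mm long, under 10 mm high; origin at mid-length.
- bangle: Bystander: gold bangle lying flat, 64 mm in diameter, 9 mm high; origin at its centre.
- hammer: Bystander: small hammer lying flat, 220 mm long; origin under its middle.

How it is judged (in metres and radians):
On the way, in this order (a step that is already met when the one before it is completed fails the run):
1. the tester is pulled so that its pointer is level with the orange rider (within 5 mm) and kept there 0.7 s (x of pointer in the frame of rider_mark between -0.005 and 0.005 m), for 0.7 s.
2. the slide is back home (within 4 mm) and the fingers are off it (value of joint pull below 0.004 m and contact force between tester and the fingers below 0.1 N), for 0.2 s.
3. the torch is out of its socket, lens above the dock (height (world z) of torch above 0.06 m and contact force between torch and the fingers above 1 N), for 0.1 s.
At the end, for the whole second after the job is handed in: Fingers hold the torch still, off dock and tester, head down, axis 30 to 60 degrees from vertical, lens over 50 mm above the bench; the gold link is 50 to 115 mm from the lens along the axis and within 20 mm of it in the torch's x and y; the slide is home within 4 mm and untouched (all of step 2 and angle between torch's own z axis and vertical between 0.52 and 1.05 rad and z of link in the frame of torch between -0.115 and -0.05 m and x of link in the frame of torch between -0.02 and 0.02 m and y of link in the frame of torch between -0.02 and 0.02 m and height (world z) of torch above 0.05 m and contact force between torch and the fingers above 1 N and contact force between torch and tester below 0.1 N and contact force between torch and dock below 0.1 N and linear speed of torch below 0.03 m/s and contact force between tester and the arm below 0.1 N); the arm keeps its last pose, push and grip.
It fails at once if the ring mandrel is disturbed (moved more than 20 mm) (distance of mandrel from where it was at the start of the episode above 0.02 m).
It fails at once if the jar, tin dish, tweezers, bangle or hammer is pushed away (moved more than 30 mm) (distance of any of jar, tin, tweezers, bangle, hammer from where it was at the start of the episode above 0.03 m).
It fails at once if the tester is pulled more than 10 mm beyond the orange rider (x of pointer in the frame of rider_mark below -0.01 m).
It fails at once if the rider's setting is altered by more than 4 mm (distance of rider_mark from where it was at the start of the episode above 0.004 m).
It fails at once if the tester's slide snaps back (faster than 0.3 m/s) (velocity of joint pull below -0.3 m/s).
It also fails if it takes over 64 s, if anything falls off the work surface, if the arm or the gripper's body presses on something with over 40 N, if the wrist force passes 120 N, or if a joint passes its speed limit or range.

## Working session

There is one attempt and no reset: what is moved stays moved. The work goes in short steps, Python scripts to look and compute and a shell command to move; the robot and the scene stay as the last step left them, time stands still between calls to the robot, and variables do not carry over. Pictures are saved under pics/ and viewed, at most 10 in all, crops included, and the job is handed in when it is done.

```bash
ls; mkdir -p pics
cat > h.py <<'E'
import numpy as np, cv2
from plant import get_obs, vision, workorder
from scipy.spatial.transform import Rotation as R
def cap(n,f):
    o=get_obs(); c=vision.capture(n); cv2.imwrite('pics/'+f,c['pixels'][:,:,::-1])
    if 'T_tool_cam' in c:
        T=np.eye(4);T[:3,:3]=R.from_euler('xyz',o['tcp_rot']).as_matrix();T[:3,3]=o['tool_pos'];P=T@c['T_tool_cam']
    else:P=c['pose']
    np.savez('pics/'+f+'.npz',P=P,f=240/np.tan(np.radians(c['vfov']/2)),c=[c['cx'],c['cy']])
    return c,o
def ray(f,u,v):
    d=np.load('pics/'+f+'.npz');P=d['P'];r=P[:3,:3]@np.array([(u-d['c'][0])/d['f'],-(v-d['c'][1])/d['f'],-1]);return P[:3,3],r/np.linalg.norm(r)
def onz(f,u,v,z):
    o,r=ray(f,u,v);return o+r*(z-o[2])/r[2]
def proj(f,X):
    d=np.load('pics/'+f+'.npz');P=d['P'];x=P[:3,:3].T@(np.asarray(X,float)-P[:3,3]);return d['c']+d['f']*np.array([x[0],-x[1]])/-x[2]
def tri(*a):
    A=0;b=0
    for f,u,v in a:
        o,r=ray(f,u,v);M=np.eye(3)-np.outer(r,r);A=A+M;b=b+M@o
    X=np.linalg.solve(A,b);return X,[np.round(proj(f,X)-[u,v],1) for f,u,v in a]
E
python3 - <<'E'
from h import *
for n in('top','scene'):
    c,o=cap(n,n+'0.png');print({k:v for k,v in c.items() if k!='pixels'})
print(o)
E
```

```text
pics
{'vfov': 42.118994209888974, 'cx': 313.10515328428625, 'cy': 232.5264679272501, 'pose': array([[-3.89089105e-03,  9.93136381e-01, -1.16897343e-01,
         4.07103071e+02],
       [-9.99992146e-01, -3.95244169e-03, -2.94729990e-04,
         2.44875242e+01],
       [-7.54737007e-04,  1.16895278e-01,  9.93143960e-01,
         1.73864403e+03],
       [ 0.00000000e+00,  0.00000000e+00,  0.00000000e+00,
         1.00000000e+00]])}
{'vfov': 55.42952492467122, 'cx': 323.8593730597551, 'cy': 243.63258921367344, 'pose': array([[-8.79256687e-01, -2.43903544e-01,  4.09168352e-01,
         1.09793230e+03],
       [ 4.76014243e-01, -4.82050512e-01,  7.35552679e-01,
         8.97584826e+02],
       [ 1.78359088e-02,  8.41509575e-01,  5.39947697e-01,
         7.46710166e+02],
       [ 0.00000000e+00,  0.00000000e+00,  0.00000000e+00,
         1.00000000e+00]])}
{'time': 0.05, 'joint_positions': array([-1.37596842e+00,  3.42708086e-01,  1.52500753e+00, -1.58735605e-05,
        1.27540799e+00, -1.46023596e-01]), 'dq': array([ 0.00205085, -0.0003589 , -0.00117298,  0.00015783,  0.00098381,
       -0.00099196]), 'tau': array([ 1.70441395e-03, -4.32425308e+01, -2.44996512e+01,  7.21183559e-02,
        5.23238315e-02, -3.82884866e-05]), 'tool_pos': array([ 175.42720548, -494.39186421,  226.05587587]), 'tcp_rot': array([-3.14007578e+00, -2.07744796e-04,  3.40855979e-01]), 'contact_force': array([ 0.3625905 ,  0.16527016, -0.21191582]), 'moment': array([-0.02850651, -0.00165276,  0.01112248]), 'finger_force': 0.0, 'grip_width': 91.83715737542079}
```

View pics/top0.png

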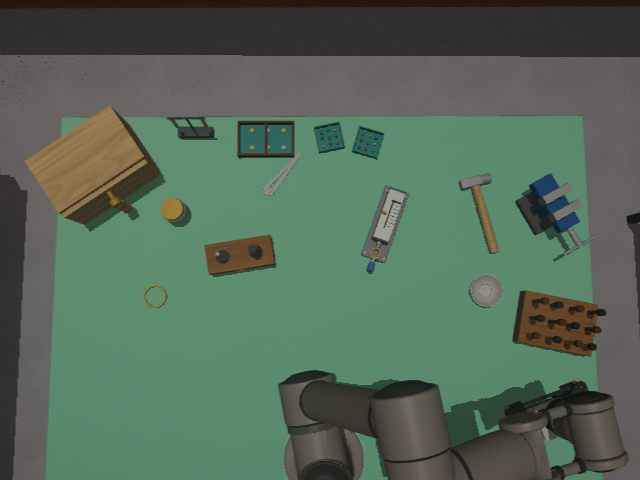

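View pics/scene0.png

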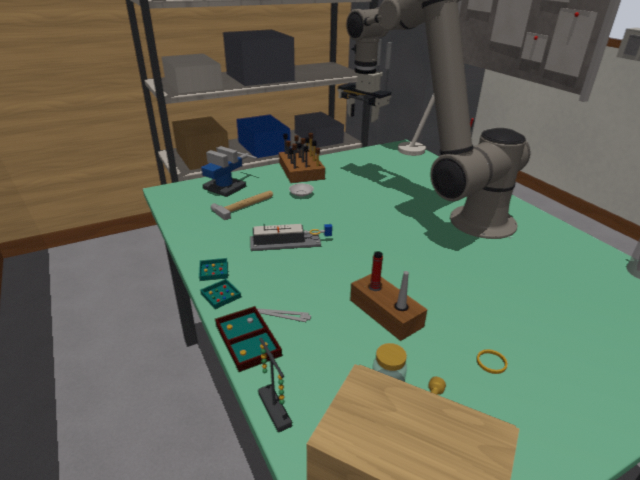

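The top view shows the tester with its tab at about (371,267), the link at (376,254), and the dock with the torch at (255,251) and the mandrel at (222,257). The scene view shows the tab at (328,230), the torch at (377,270) and the mandrel at (404,290). Next I'll enlarge these areas.

Run:
```python
import cv2,numpy as np
t=cv2.imread('pics/top0.png');s=cv2.imread('pics/scene0.png')
def g(i,x,y,w,h,k):return cv2.resize(i[y:y+h,x:x+w],None,fx=k,fy=k,interpolation=cv2.INTER_CUBIC)
# left: top tester 355..415,180..275 x6 ; right top: scene 245..340,218..253 x4.5; right bottom: scene dock; 
M=np.zeros((600,800,3),np.uint8)
a=g(t,355,180,60,97,6);M[:582,:360]=a
b=g(s,245,215,105,40,4);M[:160,365:785]=b
c=g(s,345,245,85,90,4);M[170:530,365:705]=c
cv2.imwrite('pics/m0.png',M)
```

```text
(no output)
```

View pics/m0.png

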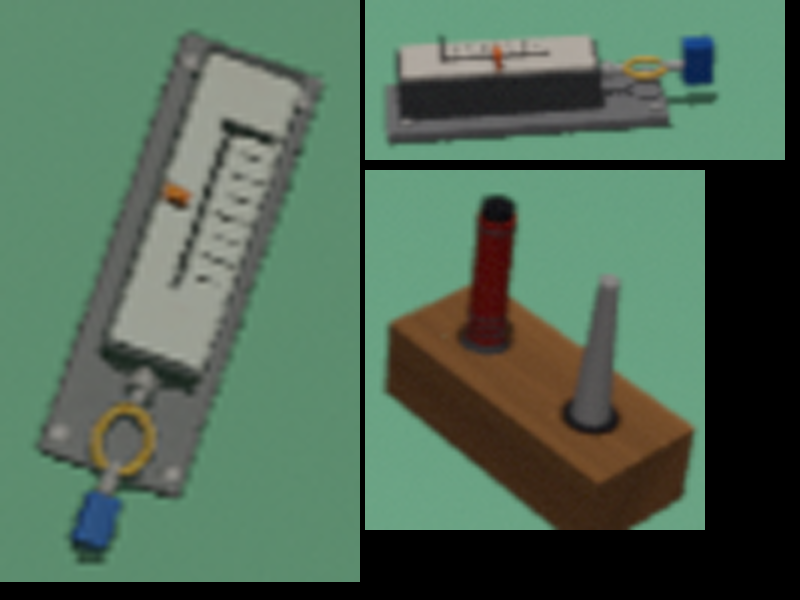

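Run:
```python
from h import *
q=lambda u,v:(355+u/6,180+v/6)
np.set_printoptions(precision=1,suppress=True)
for p in[(190,33),(322,77),(180,496),(42,450)]:print('base',onz('top0.png',*q(*p),12))
print('ptr',onz('top0.png',*q(246,131),58),'rider',onz('top0.png',*q(177,195),58),'link',onz('top0.png',*q(123,440),33))
print('tab',tri(('top0.png',*q(96,519)),('scene0.png',328.2,230)))
print('torch tail', onz('scene0.png',378.2,252.3,152),'mandrel tip',onz('scene0.png',345+(610-365)/4,245+(282-170)/4,152))
for f in('scene0.png',):
  print('sock',onz(f,345+(487-365)/4,245+(337-170)/4,55),onz(f,345+(590-365)/4,245+(413-170)/4,55))
T=np.eye(4);c=vision.capture('wrist');cv2.imwrite('pics/w0.png',c['pixels'][:,:,::-1]);print(c['T_tool_cam'],c['vfov'],c['cx'],c['cy'])
```

```text
base [ 742.8 -182.5   12. ]
base [ 721.6 -244.    12. ]
base [ 525.4 -174.1   12. ]
base [ 546.9 -110.6   12. ]
ptr [ 688.4 -201.7   58. ] rider [ 659.1 -169.8   58. ] link [ 549.7 -146.    33. ]
tab (array([ 512.4, -132.2,   36.3]), [array([-0.2,  0.4]), array([-0.4, -0.1])])
torch tail [551.2 178.3 152. ] mandrel tip [542.2 274.8 152. ]
sock [553.9 184.7  55. ] [540.4 271.7  55. ]
[[   0.     1.     0.3   79.8]
 [   1.    -0.     0.     0.7]
 [   0.     0.3   -1.  -157.8]
 [   0.     0.     0.     1. ]] 58.822538449548 316.0060150606355 230.19113467439863
```

```bash
cat >> h.py <<'E'
def to(p,Rt=None):
    o=get_obs();R0=R.from_euler('xyz',o['tcp_rot']);Rt=Rt or R0
    print('t',round(o['time'],2),'dp',np.round(R0.inv().apply(np.asarray(p)-o['tool_pos'])/1000,4),'rot',np.round((R0.inv()*Rt).as_rotvec(),4),'q',np.round(o['joint_positions'],2),'F',np.round(o['contact_force'],1),'w',round(o['grip_width'],1))
def down(yaw):return R.from_euler('xyz',[np.pi,0,yaw])
E
python3 -m pendant '{"dp":[[0.04,-0.01,0],[0.09,-0.03,0],[0.14,-0.05,0],[0.2,-0.07,0.01],[0.26,-0.09,0.02],[0.32,-0.11,0.03],[0.38,-0.13,0.04],[0.43,-0.145,0.05]],"rotation":[[0,0,0.08],[0,0,0.17],[0,0,0.26],[0,0,0.35],[0,0,0.44],[0,0,0.53],[0,0,0.61],[0,0,0.688]]}'
python3 -c "
from h import *
to([600,-164,150],down(-.347))"
```

```text
time: 1.15
tool_pos: [533.7, -212.8, 176.3]
tcp_rot: [3.141, -0.0, -0.349]
contact_force: [0.2, -0.6, -0.4]
grip_width: 91.5
finger_force: 0.0
t 1.15 dp [ 0.0456 -0.0686  0.0263] rot [ 0.0002 -0.     -0.0024] q [-0.51  0.47  1.46 -0.    1.21  1.41] F [ 0.2 -0.6 -0.4] w 91.5
```

```bash
python3 -m pendant '{"dp":[[0.02,-0.03,0.01],[0.04,-0.06,0.02],[0.046,-0.069,0.026],[0.046,-0.069,0.026]],"rotation":[[0,0,0],[0,0,0],[0,0,0],[0,0,0]]}'
python3 - <<'E'
from h import *
cap('wrist','w1.png');i=cv2.imread('pics/w1.png');cv2.imwrite('pics/w1b.png',cv2.resize(i,(800,600),interpolation=cv2.INTER_CUBIC))
E
```

```text
time: 1.65
tool_pos: [598.5, -165.0, 149.8]
tcp_rot: [3.141, 0.002, -0.346]
contact_force: [-0.1, 0.2, -0.9]
grip_width: 91.8
finger_force: 0.0
```

View pics/w1b.png

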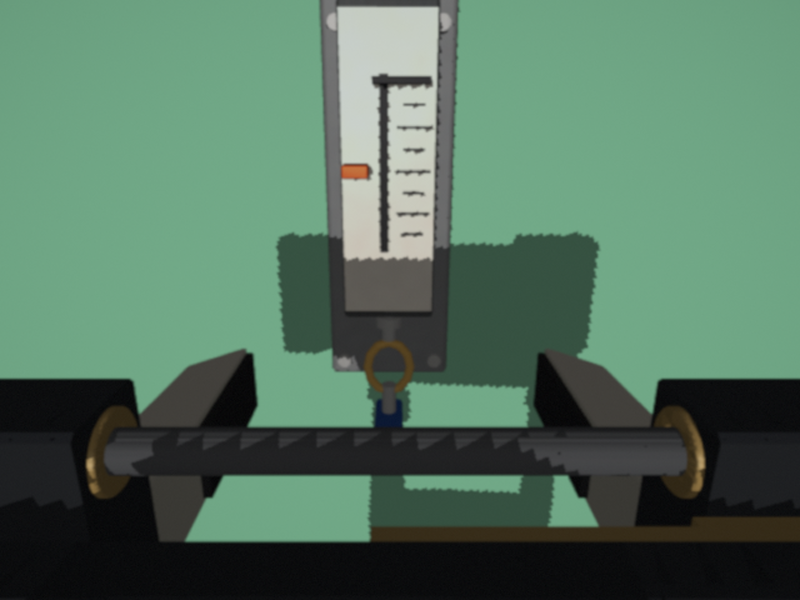

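The wrist view (in enlarged pixels) shows the pointer at (403,80), the rider at (356,172), the link at (389,366), and the mouth edge at v=313.

Run:
```python
from h import *
np.set_printoptions(precision=1,suppress=True)
w=lambda u,v,z:onz('w1.png',u/1.25,v/1.25,z)
l=w(389,366,33);e=w(388,312,48);pt=w(403,80,58);rd=w(356,171.5,60);print(l,e,pt,rd)
b=[w(384,80,51),w(384,250,51)];d=b[0]-b[1];print('yaw slot',np.arctan2(d[1],d[0]))
b=[w(338,30,48),w(346,308,48)];d=b[0]-b[1];y1=np.arctan2(d[1],d[0])
b=[w(439,30,48),w(432,308,48)];d=b[0]-b[1];y2=np.arctan2(d[1],d[0]);print(y1,y2)
for z in range(54,66,3):
  pt=w(403,80,z);rd=w(356,171.5,z)
  for y in(-.347,-.36):print(z,y,(pt-rd)@[np.cos(y),np.sin(y),0])
print('link tri',tri(('top0.png',355+123/6,180+440/6),('w1.png',389/1.25,366/1.25)))
y=-.35;x=np.array([np.cos(y),np.sin(y),0]);print('tab from link',l-40*x,'from mouth',e-75*x)
t=np.array([512.4,-132.2,42])
to([512.4,-132.2,100],down(-.35))
```

```text
[ 550.8 -145.3   33. ] [ 586.6 -157.9   48. ] [ 689.2 -202.4   58. ] [ 659.6 -169.1   60. ]
yaw slot -0.35131884920905776
-0.34549023999081635 -0.34814739195549926
54 -0.347 39.95939696099762
54 -0.36 40.23819416858008
57 -0.347 39.48653528717597
57 -0.36 39.762033333002734
60 -0.347 39.01367361335454
60 -0.36 39.28587249742562
63 -0.347 38.54081193953299
63 -0.36 38.80971166184838
link tri (array([ 550. , -145.6,   31.9]), [array([-0.2, -0.1]), array([0.8, 0.1])])
tab from link [ 513.2 -131.6   33. ] from mouth [ 516.1 -132.2   48. ]
t 1.7 dp [-0.1 -0.   0.1] rot [0. 0. 0.] q [-0.4  0.6  1.4 -0.   1.2  1.5] F [ 0.4  0.6 -0. ] w 91.7
```

```bash
python3 -m pendant '{"dp":[[-0.045,-0.001,0.01],[-0.0916,-0.0018,0.03],[-0.0916,-0.0018,0.06],[-0.0916,-0.0018,0.1],[-0.0916,-0.0018,0.127],[-0.0916,-0.0018,0.127],[-0.0916,-0.0018,0.127]],"rotation":[[0,0,0],[0,0,0],[0,0,0],[0,0,0],[0,0,0],[0,0,0],[0,0,0]]}' 0.06
python3 - <<'E'
from h import *
to([513,-132,23],down(-.348))
cap('wrist','w2.png');cap('scene','s2.png');
a=cv2.imread('pics/w2.png');b=cv2.imread('pics/s2.png')[200:260,240:360]
M=np.zeros((600,640,3),np.uint8);M[:300,:]=cv2.resize(a[180:480],(640,300));M[300:,:]=cv2.resize(b,(640,300),interpolation=2);cv2.imwrite('pics/m2.png',M)
E
```

```text
time: 2.58
tool_pos: [514.0, -133.3, 25.1]
tcp_rot: [3.141, -0.002, -0.348]
contact_force: [-0.3, 0.6, 0.2]
grip_width: 60.1
finger_force: 0.0
t 2.58 dp [-0.0014 -0.0009  0.0021] rot [ 0.0002 -0.0021 -0.0002] q [-0.4   0.6   1.74 -0.    0.8   1.52] F [-0.3  0.6  0.2] w 60.1
```

View pics/m2.png

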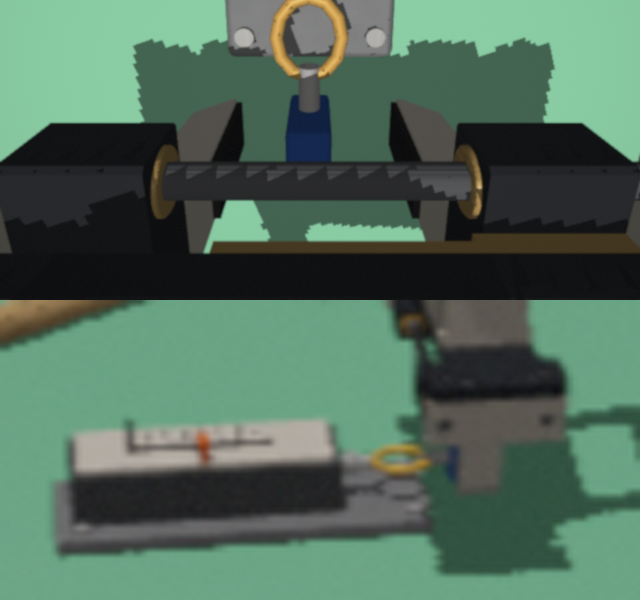

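The tab (around column 309 in the wrist view) sits between the fingers, 1–2 mm off centre. I'll correct that and close.

```bash
python3 -m pendant '{"dp":[[-0.0014,-0.0015,0.002],[-0.0014,-0.0015,0.002]],"rotation":[[0,0,0],[0,0,0]]}'
python3 -m pendant '{"dp":[[0,0,0],[0,0,0],[0,0,0],[0,0,0],[0,0,0],[0,0,0]],"rotation":[[0,0,0],[0,0,0],[0,0,0],[0,0,0],[0,0,0],[0,0,0]]}' 0.0
python3 - <<'E'
from h import *
c,o=cap('wrist','w3.png');to([513,-132,23]);print(o['tool_pos'],o['contact_force'],o['finger_force'])
E
```

```text
time: 2.92
tool_pos: [512.7, -130.3, 22.0]
tcp_rot: [3.141, -0.0, -0.347]
contact_force: [-0.2, -0.2, -0.4]
grip_width: 60.2
finger_force: 0.0
time: 3.68
tool_pos: [512.8, -130.0, 21.7]
tcp_rot: [-3.141, -0.0, -0.347]
contact_force: [1.8, 3.7, -0.4]
grip_width: 15.8
finger_force: 30.0
t 3.73 dp [ 0.0008  0.0018 -0.0013] rot [0. 0. 0.] q [-0.39  0.6   1.75  0.    0.79  1.52] F [ 1.7  4.7 -0.3] w 15.8
[ 512.84802114 -130.04340895   21.71467317] [ 1.76188956  3.66968242 -0.43021248] 30.002073347568512
```

```bash
python3 -m pendant '{"dp":[[-0.004,0,0],[-0.008,0,0],[-0.013,0,0],[-0.018,0,0],[-0.023,0,0],[-0.028,0,0],[-0.032,0,0],[-0.034,0,0]],"rotation":[[0,0,0],[0,0,0],[0,0,0],[0,0,0],[0,0,0],[0,0,0],[0,0,0],[0,0,0]]}'
python3 - <<'E'
from h import *
c,o=cap('wrist','w4.png');t=np.load('pics/w3.png.npz');
print(o['tool_pos'],o['contact_force'],np.linalg.norm(o['tool_pos'][:2]-np.array([512.85,-130.04])))
i=cv2.imread('pics/w4.png');cv2.imwrite('pics/w4b.png',cv2.resize(i[0:260,160:480],(800,600*650//600),interpolation=2)[:600])
E
```

```text
time: 4.72
tool_pos: [482.4, -119.0, 21.7]
tcp_rot: [-3.141, -0.004, -0.348]
contact_force: [9.9, 3.2, -6.6]
grip_width: 15.8
finger_force: 30.0
[ 482.42208431 -119.0005534    21.71459974] [ 9.93277615  3.22166587 -6.62371299] 32.368618053798805
```

View pics/w4b.png

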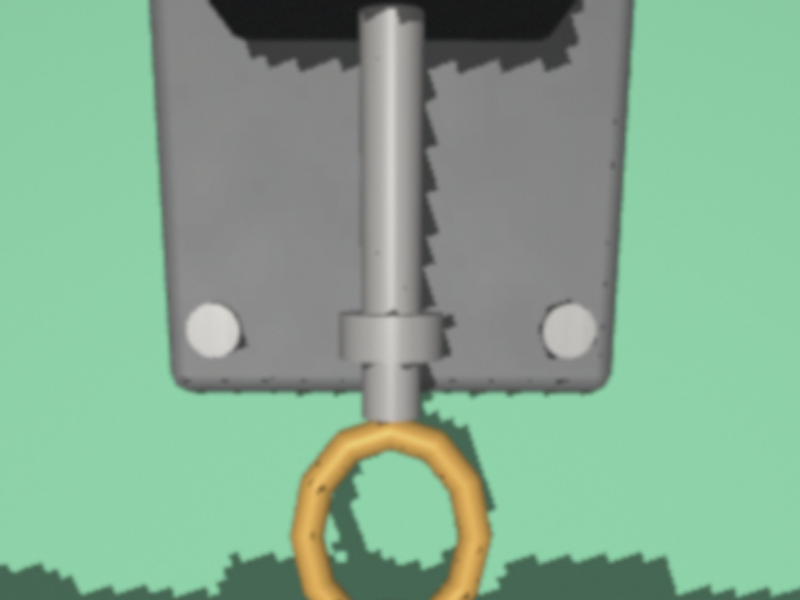

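The slide is out about 32 mm (the wrist view shows the rod extended and the link ring at about (390,520)). About 6.5 mm is left.

```bash
python3 -m pendant '{"dp":[[-0.003,0,0],[-0.006,0,0],[-0.0065,0,0],[-0.0065,0,0]],"rotation":[[0,0,0],[0,0,0],[0,0,0],[0,0,0]]}'
python3 - <<'E'
from h import *
c,o=cap('top','t5.png');cap('scene','s5.png')
print(np.linalg.norm(o['tool_pos'][:2]-np.array([512.85,-130.04])))
a=cv2.imread('pics/t5.png')[190:240,375:415];b=cv2.imread('pics/s5.png')[215:250,245:315]
M=np.zeros((600,800,3),np.uint8);M[:500,:400]=cv2.resize(a,(400,500),interpolation=2);M[:195,410:800]=cv2.resize(b,(390,195),interpolation=2);cv2.imwrite('pics/m5.png',M)
E
```

```text
time: 5.28
tool_pos: [476.6, -116.9, 21.7]
tcp_rot: [-3.141, -0.004, -0.348]
contact_force: [9.3, 3.0, -6.4]
grip_width: 16.0
finger_force: 30.0
38.50434333126537
```

View pics/m5.png

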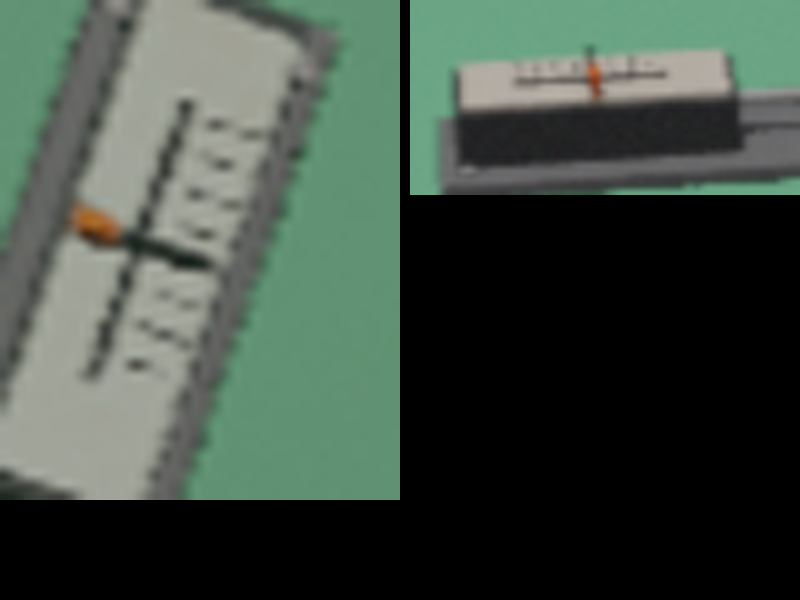

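The pointer fin lines up with the rider at crop (95,225)–(210,262). I'll hold for 1 s, then ease it back.

```bash
python3 -m pendant '{"dp":[[0,0,0],[0,0,0],[0,0,0],[0,0,0],[0,0,0],[0,0,0],[0,0,0],[0,0,0]],"rotation":[[0,0,0],[0,0,0],[0,0,0],[0,0,0],[0,0,0],[0,0,0],[0,0,0],[0,0,0]]}'
python3 -m pendant '{"dp":[[0.003,0,0],[0.007,0,0],[0.012,0,0],[0.017,0,0],[0.022,0,0],[0.027,0,0],[0.032,0,0],[0.036,0,0]],"rotation":[[0,0,0],[0,0,0],[0,0,0],[0,0,0],[0,0,0],[0,0,0],[0,0,0],[0,0,0]]}'
python3 -m pendant '{"dp":[[0.002,0,0],[0.004,0,0],[0.004,0,0],[0.004,0,0]],"rotation":[[0,0,0],[0,0,0],[0,0,0],[0,0,0]]}'
python3 -c "
from h import *
o=get_obs();print(np.linalg.norm(o['tool_pos'][:2]-np.array([512.85,-130.04])))"
```

```text
time: 6.38
tool_pos: [476.6, -116.9, 21.7]
tcp_rot: [-3.141, -0.004, -0.348]
contact_force: [9.1, 2.2, -7.0]
grip_width: 15.9
finger_force: 30.0
time: 7.38
tool_pos: [509.2, -128.7, 21.7]
tcp_rot: [-3.141, -0.001, -0.347]
contact_force: [4.3, 3.8, -1.6]
grip_width: 16.1
finger_force: 30.0
time: 7.88
tool_pos: [512.8, -130.0, 21.7]
tcp_rot: [-3.141, -0.001, -0.347]
contact_force: [3.0, 4.8, -1.4]
grip_width: 15.7
finger_force: 30.0
0.07633105249178901
```

```bash
python3 -m pendant '{"dp":[[0,0,0],[0,0,0],[0,0,0],[0,0,0],[0,0,-0.02],[0,0,-0.06],[0,0,-0.12],[0,0,-0.18]],"rotation":[[0,0,0],[0,0,0],[0,0,0],[0,0,0],[0,0,0],[0,0,0],[0,0,0],[0,0,0]]}' 0.06
python3 - <<'E'
from h import *
cap('top','t6.png')
# look pose: TCP offset so camera sees torch; yaw 1.72
to([560,90,260],down(1.72))
E
```

```text
time: 8.88
tool_pos: [511.8, -130.2, 203.4]
tcp_rot: [3.141, 0.001, -0.347]
contact_force: [1.2, -1.1, -0.1]
grip_width: 59.9
finger_force: 0.0
t 8.93 dp [-0.0327 -0.2235 -0.0487] rot [ 0.0145 -0.0075 -2.067 ] q [-0.39  0.36  1.54 -0.    1.23  1.52] F [ 2.9 -1.   6.2] w 59.9
```

```bash
python3 -m pendant '{"dp":[[0,-0.02,-0.04],[0,-0.05,-0.05],[-0.01,-0.08,-0.05],[-0.02,-0.11,-0.05],[-0.03,-0.14,-0.05],[-0.033,-0.17,-0.05],[-0.033,-0.2,-0.05],[-0.033,-0.224,-0.05]],"rotation":[[0,0,-0.15],[0,0,-0.32],[0,0,-0.5],[0,0,-0.67],[0,0,-0.85],[0,0,-1.02],[0,0,-1.2],[0,0,-1.37]]}'
python3 -m pendant '{"dp":[[0,0,0],[0,0,0],[0,0,0],[0,0,0],[0,0,0],[0,0,0]],"rotation":[[0,0,-0.17],[0,0,-0.35],[0,0,-0.53],[0,0,-0.69],[0,0,-0.69],[0,0,-0.69]]}'
python3 - <<'E'
from h import *
to([560,90,260],down(1.72));cap('wrist','w7.png')
cv2.imwrite('pics/w7b.png',cv2.resize(cv2.imread('pics/w7.png'),(800,600),interpolation=2))
E
```

```text
time: 9.93
tool_pos: [557.6, 92.7, 251.4]
tcp_rot: [3.142, 0.0, 1.029]
contact_force: [0.6, -0.6, 0.0]
grip_width: 59.7
finger_force: 0.0
time: 10.68
tool_pos: [557.4, 91.5, 251.5]
tcp_rot: [-3.141, 0.0, 1.71]
contact_force: [-0.2, 0.2, -1.6]
grip_width: 60.2
finger_force: 0.0
t 10.68 dp [-0.0019  0.0024 -0.0085] rot [-0.0002  0.0001 -0.0103] q [ 0.03  0.4   1.37 -0.    1.37 -0.11] F [-0.2  0.2 -1.6] w 60.2
```

View pics/w7b.png

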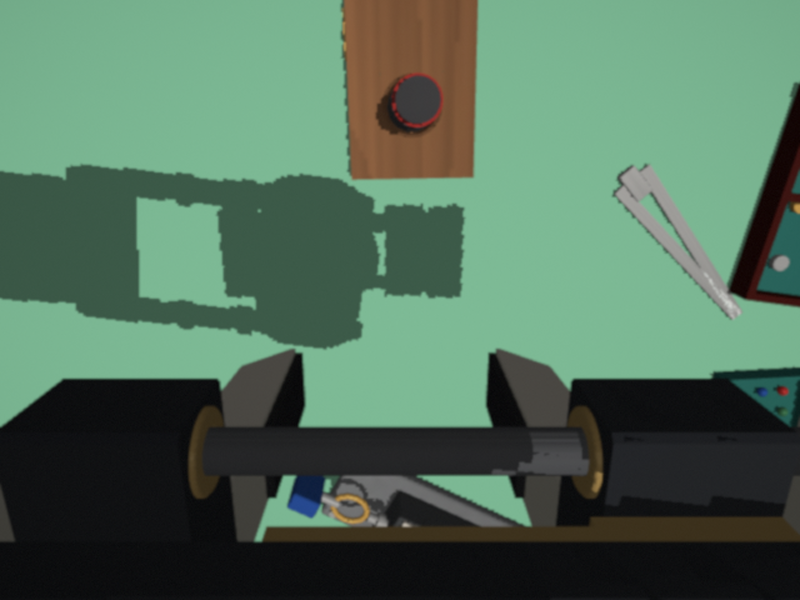

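The torch tail is at (417,100) in the enlarged view, and the near dock end has its corners at (351,178) and (473,177).

Run:
```python
from h import *
np.set_printoptions(precision=2,suppress=True)
w=lambda u,v,z:onz('w7.png',u/1.25,v/1.25,z)
print(tri(('w7.png',417/1.25,100/1.25),('scene0.png',378.2,252.3)),w(417,100,152))
a,b=w(351,178,55),w(473,177,55);print(a,b,np.linalg.norm(a-b),np.arctan2(*(b-a)[1::-1]))
m=(a+b)/2;d=(b-a)/np.linalg.norm(b-a);n=np.array([-d[1],d[0],0]);print('socket',m+45*n)
to([554,181,200],down(1.72))
```

```text
(array([554.04, 181.58, 154.85]), [array([-0.4, -0.4]), array([-0.1, -0. ])]) [554.37 181.53 152.  ]
[522.05 132.05  55.  ] [601.08 143.85  55.  ] 79.90711718815669 0.14817259224940774
socket [554.92 182.46  55.  ]
t 10.72 dp [0.09 0.01 0.05] rot [-0.    0.   -0.01] q [ 0.03  0.4   1.37 -0.    1.37 -0.11] F [ 0.5 -1.  -0.2] w 59.9
```

```bash
python3 -m pendant '{"dp":[[0.045,0.005,0],[0.0896,0.0095,0],[0.0896,0.0095,0.03],[0.0896,0.0095,0.07],[0.0896,0.0095,0.11],[0.0896,0.0095,0.14],[0.0896,0.0095,0.155],[0.0896,0.0095,0.155]],"rotation":[[0,0,-0.01],[0,0,-0.01],[0,0,-0.01],[0,0,-0.01],[0,0,-0.01],[0,0,-0.01],[0,0,-0.01],[0,0,-0.01]]}'
python3 - <<'E'
from h import *
to([554.3,181.6,96],down(1.72));cap('wrist','w8.png');cap('scene','s8.png')
a=cv2.imread('pics/w8.png')[180:480];b=cv2.imread('pics/s8.png')[200:340,300:500]
M=np.zeros((600,640,3),np.uint8);M[:300]=a;M[300:,:428]=cv2.resize(b,(428,300),interpolation=2);cv2.imwrite('pics/m8.png',M)
E
```

```text
time: 11.72
tool_pos: [553.9, 181.5, 96.2]
tcp_rot: [-3.14, 0.0, 1.722]
contact_force: [1.2, 0.2, 0.1]
grip_width: 59.8
finger_force: 0.0
t 11.72 dp [0.     0.0004 0.0002] rot [-0.0014  0.0002  0.002 ] q [ 0.19  0.58  1.53 -0.    1.04  0.03] F [1.2 0.2 0.1] w 59.8
```

View pics/m8.png

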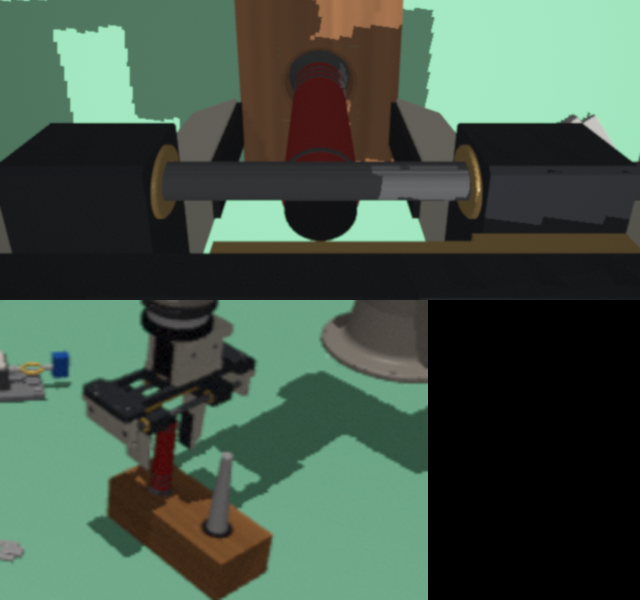

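The barrel (column ~320) is centred between the fingers, so I'll close and lift. The poses logged so far will go into a kinematic model for planning the tilt.

```bash
python3 -m pendant '{"dp":[[0,0,0],[0,0,0],[0,0,0],[0,0,0],[0,0,0]],"rotation":[[0,0,0],[0,0,0],[0,0,0],[0,0,0],[0,0,0]]}' 0.0
python3 -m pendant '{"dp":[[0,0,-0.01],[0,0,-0.03],[0,0,-0.06],[0,0,-0.09],[0,0,-0.12],[0,0,-0.14],[0,0,-0.15],[0,0,-0.15]],"rotation":[[0,0,0],[0,0,0],[0,0,0],[0,0,0],[0,0,0],[0,0,0],[0,0,0],[0,0,0]]}'
# small tilt sample toward link for kinematics
python3 -m pendant '{"dp":[[0,0,0],[0,0,0],[0,0,0],[0,0,0]],"rotation":[[0,0.1,0],[0,0.2,0],[0,0.3,0],[0,0.3,0]]}'
python3 - <<'E'
from h import *
np.set_printoptions(precision=4,suppress=True)
o=get_obs();print(o['joint_positions'],o['tool_pos'],R.from_euler('xyz',o['tcp_rot']).as_matrix(),o['grip_width'])
E
```

```text
time: 12.45
tool_pos: [554.2, 181.6, 96.8]
tcp_rot: [3.141, 0.0, 1.723]
contact_force: [-0.4, 0.4, 0.6]
grip_width: 23.1
finger_force: 30.0
time: 13.45
tool_pos: [554.2, 181.6, 247.1]
tcp_rot: [3.141, 0.0, 1.723]
contact_force: [0.4, -0.5, -1.0]
grip_width: 23.5
finger_force: 30.0
time: 13.95
tool_pos: [553.9, 180.0, 245.0]
tcp_rot: [-3.138, -0.299, 1.719]
contact_force: [-0.3, -0.7, -1.8]
grip_width: 23.7
finger_force: 30.0
[ 0.0194  0.4323  1.3734  0.3015  1.3876 -0.1923] [553.9023 180.0332 245.0278] [[-0.141   0.9889 -0.047 ]
 [ 0.9451  0.1486  0.2911]
 [ 0.2949 -0.0034 -0.9555]] 23.696304717980343
```

```bash
cat > kin.py <<'E'
from h import *
from scipy.optimize import least_squares
S=[([-1.376,.342,1.524,0,1.275,-.146],[175.5,-494.8,226.7]),([-.51,.47,1.46,0,1.21,1.41],[533.7,-212.8,176.3]),([-.4,.6,1.74,0,.8,1.52],[514,-133.3,25.1]),
([-.39,.6,1.75,0,.79,1.52],[512.8,-130,21.7]),([-.39,.36,1.54,0,1.23,1.52],[511.8,-130.2,203.4]),([.03,.4,1.37,0,1.37,-.11],[557.4,91.5,251.5]),([.19,.58,1.53,0,1.04,.03],[553.9,181.5,96.2]),
([.0194,.4323,1.3734,.3015,1.3876,-.1923],[553.9,180,245])]
def fk(q,p):
    d1,a1,L2,a3,L3,L6,dy=p
    r=R.from_euler('z',q[0]);x=r.apply([a1,0,d1])
    r=r*R.from_euler('y',q[1]);x=x+r.apply([0,dy,L2])
    r=r*R.from_euler('y',q[2]);x=x+r.apply([a3,0,L3])
    r=r*R.from_euler('z',q[3])*R.from_euler('y',q[4]);x=x+r.apply([0,0,L6])
    return x,r*R.from_euler('z',q[5]+np.pi/2)
def res(p):return np.r_[np.concatenate([fk(q,p)[0]-x for q,x in S]),(np.array(p)-[300,0,420,0,400,280,80])*.02]
f=least_squares(res,[300,0,420,0,400,280,80]);P=f.x
lo=np.array([-2.53,-.77,.04,-1,.28,-3.11]);hi=np.array([2.53,2.02,2.7,4.14,2.66,3.11])
def ik(x,Rt,q0):
    def g(q):
        a,r=fk(q,P);return np.r_[(a-x)/100,(r.inv()*Rt).as_rotvec()]
    return least_squares(g,np.clip(q0,lo+.03,hi-.03),bounds=(lo,hi))
if __name__=='__main__':
    np.set_printoptions(precision=2,suppress=True)
    print(P,res(P)[-31:-7]);print(fk(S[-1][0],P)[1].as_matrix())
    L=np.array([550.4,-145.5,33]);q0=np.array([.02,.43,1.37,0,1.39,-.2])
    for az in range(-180,180,20):
        h=np.array([np.cos(np.radians(az)),np.sin(np.radians(az)),0]);t=np.radians(45)
        z=np.sin(t)*h-np.array([0,0,np.cos(t)]);b=None
        for k in range(12):
            c=np.radians(30*k);u=np.cross(z,h);u/=np.linalg.norm(u);v=np.cross(z,u)
            X=np.cos(c)*u+np.sin(c)*v;Rt=R.from_matrix(np.c_[X,np.cross(z,X),z])
            s=ik(L-166*z,Rt,q0)
            if s.cost<1e-4:
                m=np.abs(s.x-q0).max()
                if b is None or m<b[0]:b=(m,30*k,s.x,X)
        print(az,b)
E
python3 kin.py
```

```text
[226.24   1.88 505.55  47.11 377.69 322.2   75.12] [-1.28 -0.1  -1.34 -0.99  0.9   1.6   0.13 -2.51 -0.36 -0.09  0.47  0.67
  3.15 -0.25  7.12  0.25  0.39 -2.73 -2.32  1.08 -3.62 -0.58 -0.03 -1.31]
[[-0.14  0.99 -0.05]
 [ 0.95  0.15  0.29]
 [ 0.29 -0.   -0.96]]
-180 None
-160 (np.float64(1.3299998656614993), 60, array([-0.12,  1.33,  0.04, -0.51,  2.44,  0.3 ]), array([ 0.4 ,  0.68, -0.61]))
-140 (np.float64(0.7524250288945342), 60, array([ 0.  ,  1.07,  0.62, -0.54,  2.04,  0.25]), array([ 0.15,  0.78, -0.61]))
-120 (np.float64(0.6172522395653898), 60, array([ 0.11,  0.89,  1.02, -0.62,  1.74,  0.16]), array([-0.13,  0.78, -0.61]))
-100 (np.float64(0.7296263191275077), 30, array([ 0.19,  0.71,  1.38, -0.73,  1.43, -0.43]), array([-0.79,  0.5 , -0.35]))
-80 (np.float64(0.89401505970295), 0, array([ 0.23,  0.55,  1.73, -0.89,  1.13, -1.  ]), array([-0.98, -0.17,  0.  ]))
-60 None
-40 None
-20 (np.float64(2.8472792674248515), 180, array([-0.46,  0.13,  2.49,  2.85,  0.28, -2.94]), array([ 0.34,  0.94, -0.  ]))
0 (np.float64(1.5660189551194983), 300, array([-0.92,  0.16,  2.43,  1.57,  0.6 , -0.22]), array([ 0.61, -0.5 ,  0.61]))
20 (np.float64(1.1159882450600027), 330, array([-1.08,  0.3 ,  2.2 ,  1.12,  0.89,  0.34]), array([ 0.63, -0.69,  0.35]))
40 (np.float64(1.0914851890603823), 0, array([-1.07,  0.46,  1.9 ,  0.86,  1.16,  0.86]), array([ 0.64, -0.77,  0.  ]))
60 (np.float64(1.01544309320246), 330, array([-1.  ,  0.63,  1.56,  0.69,  1.42,  0.3 ]), array([ 0.93, -0.13,  0.35]))
80 (np.float64(0.909364759480406), 330, array([-0.89,  0.8 ,  1.21,  0.57,  1.69,  0.24]), array([0.91, 0.2 , 0.35]))
100 (np.float64(0.7884064549360212), 300, array([-0.77,  0.97,  0.83,  0.47,  1.98, -0.38]), array([0.39, 0.69, 0.61]))
120 (np.float64(0.9748524313940745), 300, array([-0.64,  1.17,  0.4 ,  0.38,  2.28, -0.5 ]), array([0.13, 0.78, 0.61]))
140 None
160 None
```

```bash
cat > tgt.py <<'E'
from kin import *
np.set_printoptions(precision=3,suppress=True)
Rt=down(np.radians(70))*R.from_euler('y',-np.pi/4);z=Rt.as_matrix()[:,2];L=np.array([550.4,-145.5,33.])
F=L-166*z
if __name__=='__main__':
    print(z,F,ik(F,Rt,[.15,.8,1.2,-.67,1.58,0]).x)
    for n,p in(('mid',F-80*z),('fin',F)):
        print(n,p,ik(p,Rt,[.15,.8,1.2,-.67,1.58,0]).cost);to(p,Rt)
E
python3 tgt.py
```

```text
[-0.242 -0.664 -0.707] [590.546 -35.199 150.38 ] [ 0.153  0.799  1.202 -0.669  1.585  0.649]
mid [609.894  17.958 206.948] 1.6033634876472e-30
t 13.95 dp [-0.172  0.031 -0.013] rot [ 0.122 -1.06   0.508] q [ 0.02  0.43  1.37  0.3   1.39 -0.19] F [-0.3 -0.7 -1.8] w 23.7
fin [590.546 -35.199 150.38 ] 5.8651697369617435e-30
t 13.95 dp [-0.236  0.005  0.026] rot [ 0.122 -1.06   0.508] q [ 0.02  0.43  1.37  0.3   1.39 -0.19] F [-0.3 -0.7 -1.8] w 23.7
```

```bash
python3 -m pendant '{"dp":[[-0.015,0,-0.002],[-0.035,0.005,-0.005],[-0.06,0.01,-0.01],[-0.085,0.015,-0.013],[-0.11,0.02,-0.013],[-0.13,0.025,-0.013],[-0.15,0.028,-0.013],[-0.172,0.031,-0.013]],"rotation":[[0.012,-0.11,0.05],[0.03,-0.25,0.12],[0.045,-0.39,0.19],[0.06,-0.53,0.25],[0.077,-0.67,0.32],[0.094,-0.81,0.39],[0.11,-0.95,0.455],[0.122,-1.06,0.508]]}'
python3 tgt.py
```

```text
time: 14.95
tool_pos: [610.8, 21.4, 207.7]
tcp_rot: [3.133, 0.788, 1.22]
contact_force: [-0.9, -0.4, -1.1]
grip_width: 23.8
finger_force: 30.0
[-0.242 -0.664 -0.707] [590.546 -35.199 150.38 ] [ 0.153  0.799  1.202 -0.669  1.585  0.649]
mid [609.894  17.958 206.948] 1.6033634876472e-30
t 14.95 dp [-0.002  0.     0.003] rot [ 0.008  0.002 -0.001] q [ 0.22  0.81  1.02 -0.66  1.76  0.59] F [-0.9 -0.4 -1.1] w 23.8
fin [590.546 -35.199 150.38 ] 5.8651697369617435e-30
t 14.95 dp [-0.002 -0.     0.083] rot [ 0.008  0.002 -0.001] q [ 0.22  0.81  1.02 -0.66  1.76  0.59] F [-0.9 -0.4 -1.1] w 23.8
```

```bash
python3 -m pendant '{"dp":[[-0.001,0,0.01],[-0.002,0,0.03],[-0.002,0,0.05],[-0.002,0,0.07],[-0.002,0,0.081],[-0.002,0,0.081],[-0.002,0,0.081],[-0.002,0,0.081]],"rotation":[[0,0,0],[0,0,0],[0,0,0],[0,0,0],[0,0,0],[0,0,0],[0,0,0],[0,0,0]]}'
python3 tgt.py | tail -1
python3 - <<'E'
from tgt import *
cap('wrist','w9.png');cap('scene','s9.png');cap('top','t9.png')
o=get_obs();Rc=R.from_euler('xyz',o['tcp_rot']);zz=Rc.as_matrix()[:,2]
lens=o['tool_pos']+86.5*zz
print('pred lens',lens,'link in tool',Rc.inv().apply(L-o['tool_pos']))
for f in('s9.png','w9.png','t9.png'):print(f,'lens',proj(f,lens),'link',proj(f,L),'cone',proj(f,lens-40*zz))
a=cv2.imread('pics/s9.png')[170:260,240:360];b=cv2.imread('pics/w9.png')
M=np.zeros((600,800,3),np.uint8);M[:300,:400]=cv2.resize(a,(400,300),interpolation=2);M[:300,400:]=cv2.resize(b,(400,300));
t=cv2.imread('pics/t9.png')[180:280,320:453];M[300:,:400]=cv2.resize(t,(400,300),interpolation=2);cv2.imwrite('pics/m9.png',M)
E
```

```text
time: 15.95
tool_pos: [591.0, -34.5, 152.8]
tcp_rot: [3.136, 0.782, 1.222]
contact_force: [-0.9, -0.0, -1.0]
grip_width: 23.3
finger_force: 30.0
t 15.95 dp [ 0.001 -0.     0.002] rot [ 0.006 -0.004 -0.   ] q [ 0.15  0.79  1.21 -0.67  1.58  0.65] F [-0.9 -0.  -1. ] w 23.3
pred lens [570.32  -92.181  91.083] link in tool [  0.584  -0.892 167.816]
s9.png lens [317.197 224.595] link [314.623 231.762] cone [318.747 220.831]
w9.png lens [315.336 236.776] link [314.228 203.932] cone [315.315 260.953]
t9.png lens [357.264 243.836] link [375.307 253.075] cone [347.805 239.2  ]
```

View pics/m9.png

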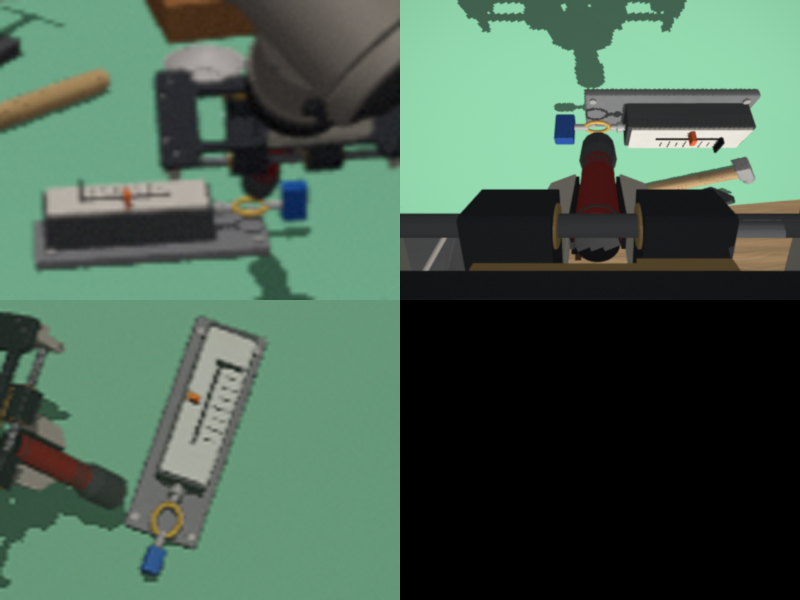

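The torch axis lines up with the link in both the top view (lens (118,493), link (167,520)) and the wrist view (both on column ~598). The pointer is at home and the predicted lens position matches the pictures. Settle, then hand in.

```bash
python3 -m pendant '{"dp":[[0,0,0],[0,0,0],[0,0,0],[0,0,0]],"rotation":[[0,0,0],[0,0,0],[0,0,0],[0,0,0]]}' && python3 -c "
from plant import workorder
print(workorder.close_job())"
```

```text
time: 16.6
tool_pos: [590.6, -35.1, 152.3]
tcp_rot: [3.138, 0.783, 1.222]
contact_force: [0.1, -0.4, -1.1]
grip_width: 23.7
finger_force: 30.0
the job is handed in; nothing more can be done
None
```

I proof-loaded the link level with the rider, held it for just over a second, and eased the slide home. I then handed the job in with the torch held still at about 45°, its lens roughly 8 cm from the gold link and aimed at it; hand-in returned no verdict.

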